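# Index an autosampler carousel and clamp it

## Task

Turn the sample carousel until its index nose points straight at the pointer on the ring around it. Then tighten the winged clamp cap in the middle clockwise until it is fully home and its torque limiter gives and slips by 20 degrees or more, with the carousel still pointing at the pointer. Do not bump the needle arm, turn the pointer ring, or disturb the bottles, jar and beaker standing around.

Things in the scene. Friction and masses are not known exactly. Their poses are not given: they have to be found in the camera images.
- base: White autosampler base, a fixed box 310 mm (its x) by 345 mm (its y, from -190 to +155) and 50 mm high. Origin on its underside on the carousel's axis; z up. Its needle arm stands on its -y side.
- hub (a point): Point on the vertical axis shared by carousel, pointer ring and clamp cap, at the height of the carousel's top face (70 mm over the table).
- mark (a point): Tip of the index nose: the carousel is a grey disc of radius 95 mm, top face 70 mm over the table, turning freely both ways (friction about 0.12 N m, stays where left, does not coast). One wedge-shaped nose sticks out past its rim; the tip is 117 mm from the axis, the nose's top 70 mm over the table. The point's x axis points radially outward along the nose.
- peg0 (a point): Centre of the top of a plain upright metal finger peg on the carousel, 12 mm diameter, 55 mm tall (70 to 125 mm over the table), 72 mm from the axis, 60 degrees counter-clockwise (from above) of the nose. Pegs are strong enough to push sideways to turn the carousel. Between each two pegs stand two fixed capped vials, 22 mm diameter, tops 98 mm over the table, 76 mm from the axis, 46 degrees away from the nearer peg: about 40 mm of free room on each side of a peg.
- peg1 (a point): Top of the second peg, 180 degrees from the nose; otherwise as peg0.
- peg2 (a point): Top of the third peg, 60 degrees clockwise of the nose; otherwise as peg0.
- pointer (a point): Inward tip of the pointer, a small metal block with a pointed end on the flat metal ring round the carousel; tip 121 mm from the axis, 60 mm over the table, block up to 66 mm high and reaching out to 154 mm. x axis points radially outward. The ring is stiff and must stay as it is. When set, the nose tip is about 4 mm from this tip.
- needle_arm: Grey tower 50 by 34 mm and 240 mm high, 168 mm from the axis, carrying a black bar 32 mm wide, 181 to 209 mm over the table, inward over the carousel. Fixed. Origin at the base's origin.
- needle (a point): Underside of the needle head at the bar's inner end, 78 mm from the axis, 160 mm over the table: a 26 mm square block (65 to 91 mm from the axis) reaching up to 210 mm, with a thin needle down to 135 mm.
- wing_a (a point): Middle of the top edge of one end of the clamp cap's wing: a white bar 100 mm long, 12 mm thick, 30 mm high (96 to 126 mm over the table), centred on the axis, on a round hub of 40 mm diameter. This end is 50 mm from the axis.
- wing_b (a point): The same at the wing's other end, 100 mm from wing_a.
- clamp_core (a joint): How far the cap's thread is tightened, rad: grows as the wing is turned clockwise seen from above, light to turn (0.05 N m), fully home at its stop at 1.5. Starts between 0 and 0.6.
- clamp_wing (a joint): How far the wing has slipped clockwise on the thread, rad. Starts at 0 and grows only once the thread is home and the wing is turned on against the limiter (0.30 N m: about 8 N at 38 mm from the axis). The wing turns clockwise by the sum of the two joint values.
- bottle_a: Tall amber bottle, 60 mm diameter, 190 mm high, beside the base on its +y side; origin at the centre of its underside. Leave alone.
- bottle_b: Clear bottle, 64 mm diameter, 160 mm high, beside the base on its +x side; origin at the centre of its underside. Leave alone.
- jar: Small jar, 40 mm diameter, 60 mm high, on a corner of the base; origin at the centre of its underside. Leave alone.
- beaker: Small glass beaker, 42 mm diameter, 65 mm high, on another corner of the base; origin at the centre of its underside. Leave alone.

How it is judged:
On the way, in this order (a step that is already met when the one before it is completed fails the run):
1. the nose points at the pointer (angle between the x axis of mark and the x axis of pointer, either way round below 0.07 rad and horizontal distance between mark and pointer below 0.03 m), for 0.3 s.
2. the cap is home and its limiter has slipped (value of joint clamp_core above 1.42 rad and value of joint clamp_wing above 0.2 rad), for 0.1 s.
At the end, for the whole second after the job is handed in: The nose points at the pointer within 0.07 rad (4 degrees), the clamp thread is home (at least 1.42 of 1.5 rad) and the wing has slipped at least 0.2 rad beyond that (all of step 1 and all of step 2); the robot touches nothing.
It fails at once if the needle arm is bumped (over 5 N) (contact force between needle_arm and anything else above 5 N).
It fails at once if the pointer ring is turned (distance of pointer from where it was at the start of the episode above 0.008 m).
It fails at once if a bottle, the jar or the beaker is moved over 25 mm or tipped (distance of any of bottle_a, bottle_b, jar, beaker from where it was at the start of the episode above 0.025 m or angle between any of bottle_a, bottle_b, jar, beaker's own z axis and vertical above 0.4 rad).
It also fails if it takes over 64 s, if anything falls off the work surface, if the arm or the gripper's body presses on something with over 40 N, if the wrist force passes 120 N, or if a joint passes its speed limit or range.

## Robot

A 6-joint arm with a two-finger parallel gripper is mounted at the origin on the work surface. World frame = base frame: x ahead of the robot, y to its left, z up, the work surface at z = 0. Lengths are in m, angles in rad, forces in N, time in s.
With the tool pointing down it reaches from about 0.35 to 0.975 m from the base axis. Payload 4.9 kg.
Tool frame: the origin (TCP) lies at the very end of the fingers, on their centre line; the grasp point (between the pads) lies 19 mm behind it; z points along the fingers, x is the direction in which the jaws open and shut, and the axes are right-handed (so a half turn about z gives the same grasp; the last joint's range is limited). The gripper opens to 85 mm and grips with 20 to 120 N. Pads are 22 mm wide; open, the fingers measure 114 mm over their backs; the gripper's body (76 mm by 85 mm) begins 54 mm behind the grasp point. The pads swing forward as they close: fully open they stand 13 mm farther back than shut.
Start: joints at [-1.419, 0.053, 1.613, -0, 1.476, -0.119], TCP at [0.167, -0.602, 0.231] pointing down, gripper open.
Joint ranges: [-3.01, 3.01], [-1.01, 2.22], [0.06, 2.58], [-1.02, 4.17], [0.09, 2.62], [-3.14, 3.14]. Speed limits (rad/s): [2.57, 2.57, 3.14, 3.14, 3.14, 3.14].

## Interface

Orientations are given as a unit quaternion [w, x, y, z].
In Python, from plant import * gives the robot as it stands.
- The arm moves only by the shell command python3 -m inch 'ROWS'. ROWS is text: rows parted by semicolons, each of 7 numbers parted by spaces: the shift along the tool's x, y, z in m, then the turn, a rotation vector about the tool's x, y, z in rad, then the closure, from 0 (fully open) to 1 (shut). A call has 1 to 10 rows; each row shifts and turns the commanded pose from where the row before left it, along the tool's axes as they then stand; what a row does not reach is not made up. A row lasts 1/12 s, in which the tool goes at most 41.7 mm and 7.16 degrees, less where a joint would pass 70% of its speed; a pose out of reach is approached as far as the arm can. A call with a gripper value outside its range is refused whole. The fingers move at their own pace and stop on an object; the grip force is fixed at half the most. Time passes only in rows, so rows that do not move let the fingers close. It gives the time, the measured TCP pose, the force and the opening at its end, in the units of the state.
- state(): the state, without advancing time (a new reading comes with each control period).
- grab_frame(name): name is "scene" or "top"; returns the picture (420x560x3 uint8, blue, green, red); there is no depth.
- camera_info(name): a dict with "vertical_fov" (degrees; the focal length in pixels is half the picture's height over the tangent of half this angle, whatever the lens; pixels are square), "cx", "cy" (the principal point, pixels), "origin" and "rotation" of the camera in the world. Camera axes: x right, y down, z forward; pixel columns grow to the right and rows downward; lengths in m; the calibration is good to about 2 mm. A picture is of the moment at which its call begins. camera_info takes no time and is no camera call.
- job_done(): hands the job in, once; it reports no verdict.
The state is a dict: "time": time; "joint_pos": joint angles; "joint_vel": joint speeds; "joint_efforts": joint torques, N m; "tool_pos": TCP position; "tool_rot": TCP orientation; "contact_force": force on the tool from outside, world axes, zero at the start; "ft_torque": the same for the moment, N m; "gripper_width": opening from 0.0 (shut) to 1.0 (fully open).
Only numpy, scipy, OpenCV 4.12 (cv2) and the standard library are available. Lean on these libraries where they do the work, as an engineer would, in place of code of your own. Each camera call takes 0.05 s, during which the arm holds its last target.

## Working session

There is one attempt and no reset: what is moved stays moved. The work goes in short steps, Python scripts to look and compute and a shell command to move; the robot and the scene stay as the last step left them, time stands still between calls to the robot, and variables do not carry over. Pictures are saved under pics/ and viewed, and the job is handed in when it is done.

```bash
mkdir -p pics; python3 - <<'E'
from plant import *
import cv2
for n in("scene","top"):
    cv2.imwrite(f"pics/{n}0.png",grab_frame(n)); print(camera_info(n))
print(state())
E
```

```text
{'vertical_fov': 52.30545788376164, 'cx': 279.1501622412118, 'cy': 211.82442725677865, 'origin': array([ 0.94326115, -0.37225878,  0.71986614]), 'rotation': array([-0.34456693,  0.87453175,  0.31955671, -0.11979718])}
{'vertical_fov': 54.91818512217293, 'cx': 275.24058608326675, 'cy': 205.89029722530998, 'origin': array([0.53469847, 0.0505053 , 0.98049795]), 'rotation': array([ 0.03581529, -0.69569515,  0.71738911, -0.00885339])}
{'time': 0.1, 'joint_pos': array([-1.41899352e+00,  5.33111013e-02,  1.61413505e+00,  1.53247832e-05,
        1.47602203e+00, -1.19013002e-01]), 'joint_vel': array([-0.00094365, -0.00173299, -0.00105609,  0.00026068, -0.00146731,
        0.00098655]), 'joint_efforts': array([-7.77221194e-04, -3.94901311e+01, -3.71367538e+01, -1.76577259e-04,
        3.93589595e-03, -4.96876012e-06]), 'tool_pos': array([ 0.16710994, -0.60166416,  0.23018634]), 'tool_rot': array([-6.57618576e-04,  7.96088900e-01, -6.05178969e-01, -6.68575230e-04]), 'contact_force': array([-0.10862993,  0.50745349,  0.76190509]), 'ft_torque': array([ 0.01022757, -0.02771151,  0.01862142]), 'gripper_width': 1.0000556519218935}
```

View pics/scene0.png

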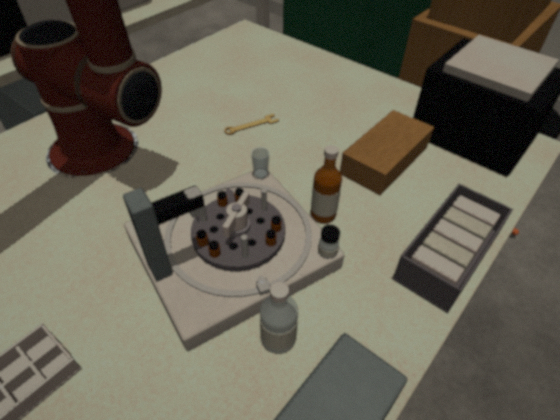

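View pics/top0.png

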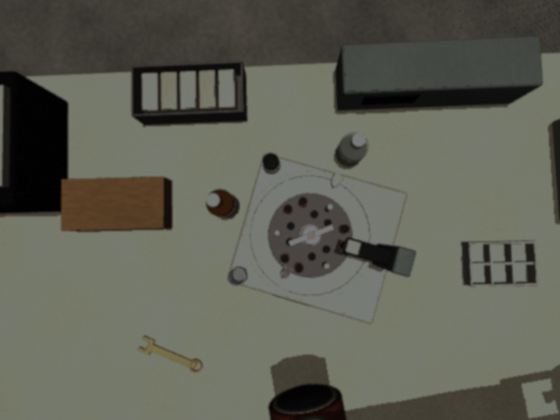

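```bash
cat > h.py <<'E'
import numpy as np,cv2
from scipy.spatial.transform import Rotation as R
def cam(ci):
    f=210/np.tan(np.radians(ci['vertical_fov'])/2)
    q=ci['rotation']; M=R.from_quat([q[1],q[2],q[3],q[0]]).as_matrix()
    return f,ci['cx'],ci['cy'],np.array(ci['origin']),M
def px(ci,u,v,z):
    f,cx,cy,o,M=cam(ci); d=M@np.array([(u-cx)/f,(v-cy)/f,1]); return o+d*(z-o[2])/d[2]
def proj(ci,P):
    f,cx,cy,o,M=cam(ci); c=(np.atleast_2d(P)-o)@M; return np.c_[cx+f*c[:,0]/c[:,2],cy+f*c[:,1]/c[:,2]]
def crop(im,u0,v0,w,h,s,fn,g=1.8):
    c=cv2.resize(im[v0:v0+h,u0:u0+w],None,fx=s,fy=s,interpolation=cv2.INTER_CUBIC)
    c=np.clip(c.astype(float)*g,0,255).astype(np.uint8); cv2.imwrite(fn,c)
E
python3 - <<'E'
from h import *
a=cv2.imread('pics/top0.png');crop(a,225,145,200,150,4,'pics/t0c.png')
a=cv2.imread('pics/scene0.png');crop(a,115,140,240,180,3.33,'pics/s0c.png')
from plant import *
c=camera_info('top')
for u,v in[(312,235),(337,181),(285,272),(403,258),(265,154),(406,191),(371,321),(230,283)]:print(u,v,px(c,u,v,.06).round(3))
E
```

```text
312 235 [0.525 0.003 0.06 ]
337 181 [ 0.646 -0.058  0.06 ]
285 272 [0.443 0.067 0.06 ]
403 258 [ 0.468 -0.198  0.06 ]
265 154 [0.714 0.105 0.06 ]
406 191 [ 0.618 -0.212  0.06 ]
371 321 [ 0.33  -0.121  0.06 ]
230 283 [0.422 0.193 0.06 ]
```

View pics/t0c.png

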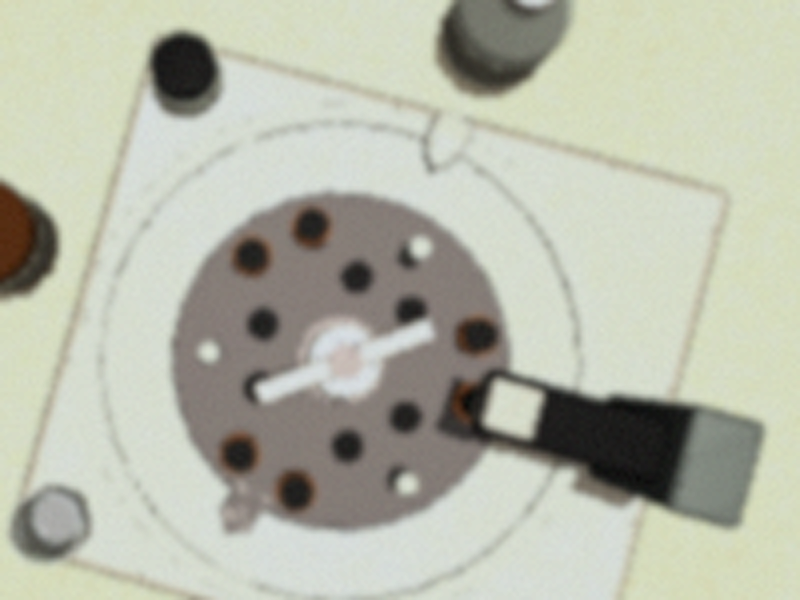

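View pics/s0c.png

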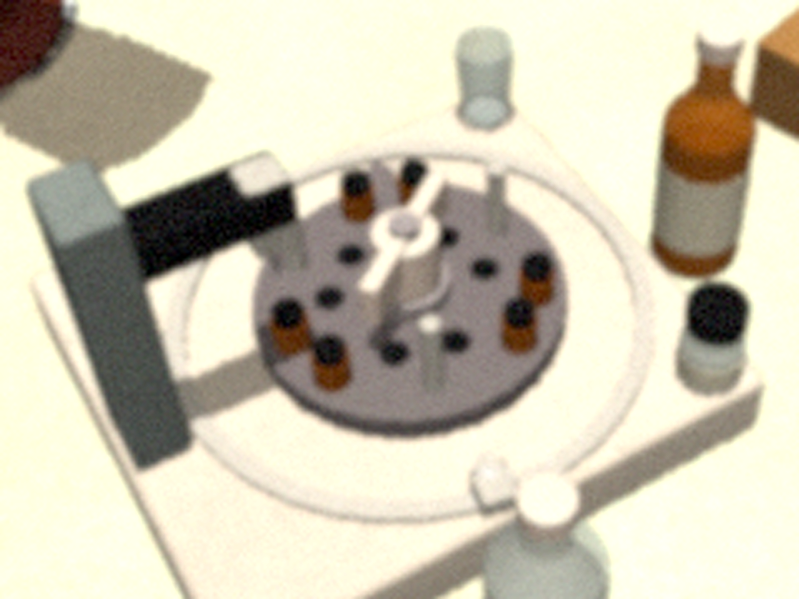

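```bash
python3 - <<'E'
from h import *
from plant import *
c=camera_info('top')
a=lambda u,v,z:px(c,225+u/4,145+v/4,z)[:2]
P=np.array([a(420,247,.125),a(207,351,.125),a(406,482,.125)]);print(P)
A=np.c_[2*P,np.ones(3)];s=np.linalg.solve(A,(P**2).sum(1));h=s[:2];print('hub',h,'r',np.linalg.norm(P-h,axis=1))
m=P.mean(0);print(m)
ang=lambda p:np.degrees(np.arctan2(*(p-h)[::-1]))
print('pegs',[ang(p) for p in P])
for n,q in dict(nosetip=a(234,528,.07),ptr=a(432,170,.06),wa=a(430,328,.126),wb=a(263,393,.126),capc=a(344,360,.126),disc=a(341,361,.07),ringc=a(341,361,.05),head=a(513,407,.21),jar=a(184,66,.11),beak=a(55,517,.115),bb=a(520,20,.08)).items(): print(n,q.round(4),np.linalg.norm(q-h).round(4),ang(q).round(1))
print(px(c,220,204,.1),px(c,352,152,.1))
E
```

```text
[[ 0.58383589 -0.03323157]
 [ 0.53238643  0.08084236]
 [ 0.46096535 -0.02127255]]
hub [0.52595863 0.00930401] r [0.07182654 0.07182654 0.07182654]
[0.52572922 0.00877941]
pegs [np.float64(-36.31318017027978), np.float64(84.86569500713937), np.float64(-154.8050288707924)]
nosetip [0.4333 0.0706] 0.1112 146.5
ptr [ 0.6312 -0.0481] 0.1199 -28.6
wa [ 0.541  -0.0367] 0.0484 -71.9
wb [0.5095 0.052 ] 0.0458 111.1
capc [0.5256 0.0089] 0.0006 -134.2
disc [0.5244 0.0079] 0.0021 -136.3
ringc [0.5242 0.0069] 0.003 -126.1
head [ 0.5021 -0.0657] 0.0787 -107.7
jar [0.6873 0.0893] 0.1801 26.4
beak [0.4465 0.1649] 0.1747 117.1
bb [ 0.7117 -0.0981] 0.2146 -30.0
[0.59898144 0.20457167 0.1       ] [ 0.70360999 -0.08809434  0.1       ]
```

```bash
python3 -m inch '0 0 -0.03 0 0 0 0.45; 0 0 -0.03 0 0 0 0.45; 0 0 -0.03 0 0 0 0.45; -0.022 -0.028 -0.01 0 0 0 0.45; -0.022 -0.028 0 0 0 0 0.45; -0.022 -0.028 0 0 0 0 0.45; -0.022 -0.028 0 0 0 0 0.45; -0.022 -0.028 0 0 0 0 0.45; -0.022 -0.028 0 0 0 0 0.45; -0.022 -0.028 0 0 0 0 0.45'; python3 -m inch '-0.022 -0.028 0 0 0 0 0.45; -0.022 -0.028 0 0 0 0 0.45; -0.022 -0.028 0 0 0 0 0.45; -0.022 -0.028 0 0 0 0 0.45; -0.022 -0.028 0 0 0 0 0.45; -0.022 -0.028 0 0 0 0 0.45; -0.022 -0.028 0 0 0 0 0.45; -0.022 -0.028 0 0 0 0 0.45; -0.022 -0.028 0 0 0 0 0.45; -0.022 -0.028 0 0 0 0 0.45'; python3 -m inch '0 0 0 0 0 0.112 0.45;0 0 0 0 0 0.112 0.45;0 0 0 0 0 0.112 0.45;0 0 0 0 0 0.112 0.45;0 0 0 0 0 0.112 0.45;0 0 0 0 0 0.112 0.45;0 0 0 0 0 0.112 0.45;0 0 0 0 0 0.112 0.45;0 0 0 0 0 0 0.45'
cat > st.py <<'E'
from h import *
from plant import *
import sys
s=state();q=s['tool_rot'];M=R.from_quat([q[1],q[2],q[3],q[0]]).as_matrix()
H=np.array([.5258,.0090]);d=s['tool_pos'][:2]-H
yaw=np.degrees(np.arctan2(M[1,0],M[0,0]));phi=np.degrees(np.arctan2(d[1],d[0]))
print('t',s['time'],'pos',s['tool_pos'].round(4),'yaw',yaw.round(2),'tilt',M[2].round(4),'r',np.linalg.norm(d).round(4),'phi',phi.round(2),'yaw-(phi-90)',((yaw-phi+90+180)%360-180).round(2),'w',s['gripper_width'],'F',s['contact_force'].round(1),'q',s['joint_pos'].round(2))
if len(sys.argv)>2: # target r, phi, yaw(deg), z -> tool shift
    r,p,y,z=map(float,sys.argv[1:5]);t=np.array([H[0]+r*np.cos(np.radians(p)),H[1]+r*np.sin(np.radians(p)),z])
    print('tool shift',(M.T@(t-s['tool_pos'])).round(4),'turn z',round(-np.radians((y-yaw+180)%360-180),4))
E
python3 st.py .0726 -28 -126 .103
```

```text
time: 0.93
tool_pos: [0.3154, -0.3997, 0.3307]
tool_rot: [-0.0, 0.796, -0.605, -0.0]
contact_force: [-0.2, 0.5, -0.5]
gripper_width: 0.552
time: 1.77
tool_pos: [0.5264, -0.1127, 0.3308]
tool_rot: [0.0, 0.796, -0.605, -0.0]
contact_force: [0.3, -0.2, 0.7]
gripper_width: 0.55
time: 2.52
tool_pos: [0.5256, -0.1144, 0.3307]
tool_rot: [-0.0, -0.455, 0.891, 0.0]
contact_force: [0.6, 0.3, -0.4]
gripper_width: 0.552
t 2.5167 pos [ 0.5256 -0.1144  0.3307] yaw -125.92 tilt [ 3.e-04  1.e-03 -1.e+00] r 0.1234 phi -90.1 yaw-(phi-90) 54.18 w 0.5524827991516753 F [ 0.6  0.3 -0.4] q [-0.35 -0.19  1.68  0.    1.65  1.84]
tool shift [-1.101e-01  1.000e-04  2.277e-01] turn z 0.0014
```

```bash
python3 -m inch '-0.037 0 0 0 0 0 0.45;-0.037 0 0 0 0 0 0.45;-0.036 0 0 0 0 0 0.45;0 0 0.035 0 0 0 0.45;0 0 0.035 0 0 0 0.45;0 0 0.035 0 0 0 0.45;0 0 0.035 0 0 0 0.45;0 0 0.035 0 0 0 0.45;0 0 0.01 0 0 0 0.45;0 0 0 0 0 0 0.45'; python3 st.py .0726 -28 -126 .103; python3 - <<'E'
from h import *
from plant import *
crop(grab_frame('scene'),115,140,240,180,3.33,'pics/s1.png')
crop(grab_frame('top'),225,145,200,150,4,'pics/t1.png')
E
```

```text
time: 3.35
tool_pos: [0.5873, -0.0248, 0.1418]
tool_rot: [-0.003, -0.456, 0.89, 0.003]
contact_force: [-0.7, 0.7, -0.4]
gripper_width: 0.551
t 3.35 pos [ 0.5873 -0.0248  0.1418] yaw -125.72 tilt [ 0.0038  0.0076 -1.    ] r 0.0702 phi -28.81 yaw-(phi-90) -6.9 w 0.5513110383298808 F [-0.7  0.7 -0.4] q [-0.17  0.04  1.78 -0.    1.33  2.03]
tool shift [-0.0015 -0.0026  0.0388] turn z 0.005
```

View pics/s1.png

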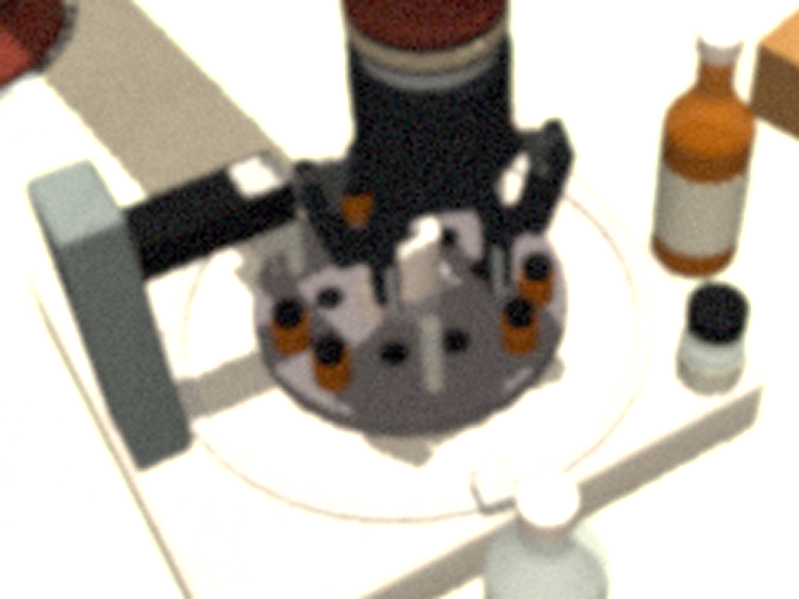

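View pics/t1.png

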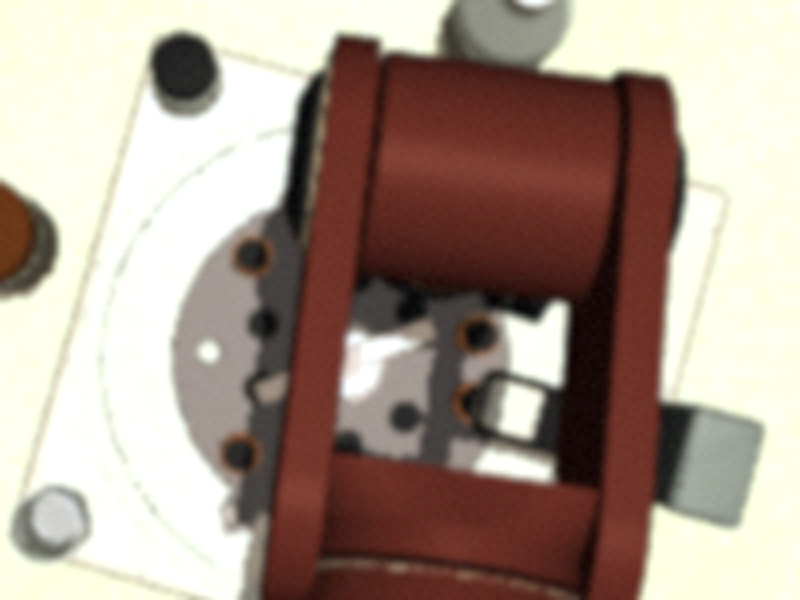

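```bash
python3 - <<'E'
from h import *
from plant import *
c=camera_info('scene');s=state()
for n,p in dict(tcp=s['tool_pos'],peg1=[.5838,-.0332,.125],hub=[.5258,.009,.126],fx=[.5873-.583*.023,-.0248-.812*.023,.1478],fx2=[.5873+.583*.023,-.0248+.812*.023,.1478]).items(): print(n,(proj(c,p)[0]-[115,140])*3.33)
print(s['tool_pos'],s['time'])
E
```

```text
tcp [444.74395027 290.50547141]
peg1 [427.07397182 319.72116084]
hub [403.4823169  224.59189381]
fx [397.79626319 294.21747536]
fx2 [482.87328982 278.48291681]
[ 0.59092588 -0.02547068  0.1477135 ] 3.45
```

```bash
python3 -m inch '0 0 0.02 0 0 0 0.45;0 0 0.02 0 0 0 0.45;0 0 0.004 0 0 0 0.45;0 0 0 0 0 0 0.78;0 0 0 0 0 0 0.78;0 0 0 0 0 0 0.78;0 0 0 0 0 0 0.78'; python3 st.py .072 -28 -118 .104
```

```text
time: 4.03
tool_pos: [0.5914, -0.0257, 0.1045]
tool_rot: [0.001, -0.455, 0.89, -0.001]
contact_force: [-1.3, -0.6, 0.6]
gripper_width: 0.22
t 4.0333 pos [ 0.5914 -0.0257  0.1045] yaw -125.81 tilt [-0.0012 -0.0032 -1.    ] r 0.0742 phi -27.87 yaw-(phi-90) -7.94 w 0.22012302625489452 F [-1.3 -0.6  0.6] q [-0.17  0.08  1.8  -0.    1.25  2.03]
tool shift [0.0005 0.0022 0.0005] turn z -0.1364
```

```bash
python3 -m inch '0 0.001 0 0 0 -0.068 0.78;0 0.001 0 0 0 -0.068 0.78;-0.00627 0.00027 0 0 0 -0.0873 0.78;-0.00627 0.00027 0 0 0 -0.0873 0.78;-0.00627 0.00027 0 0 0 -0.0873 0.78;-0.00627 0.00027 0 0 0 -0.0873 0.78;0 0 0 0 0 0 0.78'; python3 st.py .072 -8 -98 .104;python3 - <<'E'
from h import *
from plant import *
crop(grab_frame('scene'),115,140,240,180,3.33,'pics/s2.png')
E
```

```text
time: 4.62
tool_pos: [0.5973, 0.0003, 0.1036]
tool_rot: [0.001, -0.657, 0.754, -0.001]
contact_force: [0.2, -0.1, 0.8]
gripper_width: 0.221
t 4.6167 pos [5.973e-01 3.000e-04 1.036e-01] yaw -97.9 tilt [-7.0e-04 -2.4e-03 -1.0e+00] r 0.072 phi -6.97 yaw-(phi-90) -0.93 w 0.2207812704736051 F [ 0.2 -0.1  0.8] q [-0.12  0.1   1.79  0.    1.25  1.58]
tool shift [ 0.0013 -0.     -0.0004] turn z 0.0018
```

View pics/s2.png

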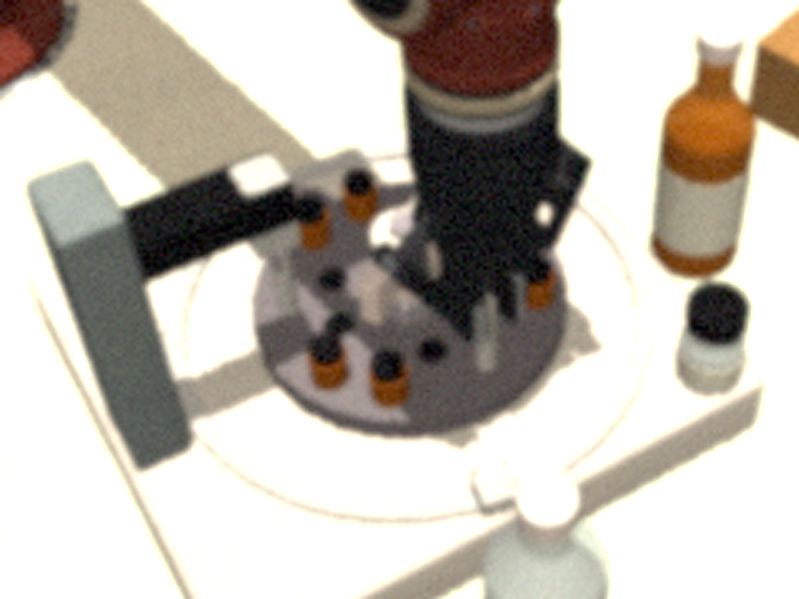

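```bash
python3 -m inch '-0.00627 0.00027 0 0 0 -0.0873 0.78;-0.00627 0.00027 0 0 0 -0.0873 0.78;-0.00627 0.00027 0 0 0 -0.0873 0.78;-0.00627 0.00027 0 0 0 -0.0873 0.78;-0.00627 0.00027 0 0 0 -0.0873 0.78;-0.00627 0.00027 0 0 0 -0.0873 0.78;-0.00627 0.00027 0 0 0 -0.0873 0.78;-0.00627 0.00027 0 0 0 -0.0873 0.78;-0.00627 0.00027 0 0 0 -0.0873 0.78;-0.00627 0.00027 0 0 0 -0.0873 0.78';python3 st.py .072 43 -47 .104
```

```text
time: 5.5
tool_pos: [0.5792, 0.0571, 0.1032]
tool_rot: [0.0, 0.914, -0.406, 0.001]
contact_force: [0.3, -1.7, 0.6]
gripper_width: 0.22
t 5.5 pos [0.5792 0.0571 0.1032] yaw -47.91 tilt [ 2.3e-03 -7.0e-04 -1.0e+00] r 0.0718 phi 41.99 yaw-(phi-90) 0.1 w 0.22012384963576453 F [ 0.3 -1.7  0.6] q [-0.03  0.06  1.82 -0.    1.25  0.81]
tool shift [-0.0013 -0.0002 -0.0009] turn z -0.0159
```

```bash
python3 -m inch '-0.00627 0.00027 0 0 0 -0.0873 0.78;-0.00627 0.00027 0 0 0 -0.0873 0.78;-0.00627 0.00027 0 0 0 -0.0873 0.78;-0.00627 0.00027 0 0 0 -0.0873 0.78;-0.00627 0.00027 0 0 0 -0.0873 0.78;-0.00627 0.00027 0 0 0 -0.0873 0.78;-0.00627 0.00027 0 0 0 -0.0873 0.78;-0.00627 0.00027 0 0 0 -0.0873 0.78;-0.00627 0.00027 0 0 0 -0.0873 0.78;-0.00627 0.00027 0 0 0 -0.0873 0.78';python3 st.py .072 93 3 .104; python3 -m inch '-0.00627 0.00027 0 0 0 -0.0873 0.78;-0.00627 0.00027 0 0 0 -0.0873 0.78;-0.00627 0.00027 0 0 0 -0.0873 0.78;-0.00627 0.00027 0 0 0 -0.0873 0.78;-0.00627 0.00027 0 0 0 -0.0873 0.78;-0.00627 0.00027 0 0 0 -0.0873 0.78;-0.00627 0.00027 0 0 0 -0.0873 0.78;-0.00627 0.00027 0 0 0 -0.0873 0.78;-0.00627 0.00027 0 0 0 -0.0873 0.78;0 0 0 0 0 0 0.78';python3 st.py .072 151 61 .104;python3 - <<'E'
from h import *
from plant import *
crop(grab_frame('scene'),115,140,240,180,3.33,'pics/s3.png')
crop(grab_frame('top'),225,145,200,150,4,'pics/t3.png')
E
```

```text
time: 6.33
tool_pos: [0.5235, 0.0812, 0.1032]
tool_rot: [0.0, 1.0, 0.018, 0.002]
contact_force: [2.8, -0.2, -1.0]
gripper_width: 0.222
t 6.3333 pos [0.5235 0.0812 0.1032] yaw 2.12 tilt [ 3.5e-03  3.0e-04 -1.0e+00] r 0.0722 phi 91.81 yaw-(phi-90) 0.31 w 0.2215028687039025 F [ 2.8 -0.2 -1. ] q [ 0.01 -0.06  1.95 -0.    1.25 -0.02]
tool shift [-0.0015  0.0002 -0.0008] turn z -0.0154
time: 7.17
tool_pos: [0.4725, 0.0582, 0.1029]
tool_rot: [0.0, 0.917, 0.398, 0.001]
contact_force: [0.3, -1.5, 0.1]
gripper_width: 0.22
t 7.1667 pos [0.4725 0.0582 0.1029] yaw 46.96 tilt [ 1.1e-03  9.0e-04 -1.0e+00] r 0.0726 phi 137.27 yaw-(phi-90) -0.31 w 0.21994431707347242 F [ 0.3 -1.5  0.1] q [-0.03 -0.2   2.07  0.    1.27 -0.85]
tool shift [-0.0171  0.0027 -0.0011] turn z -0.245
```

View pics/s3.png

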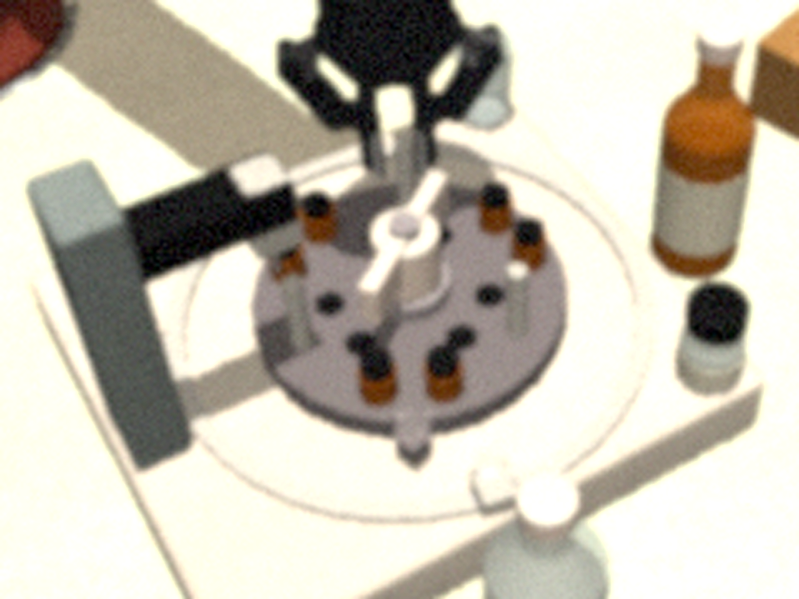

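View pics/t3.png

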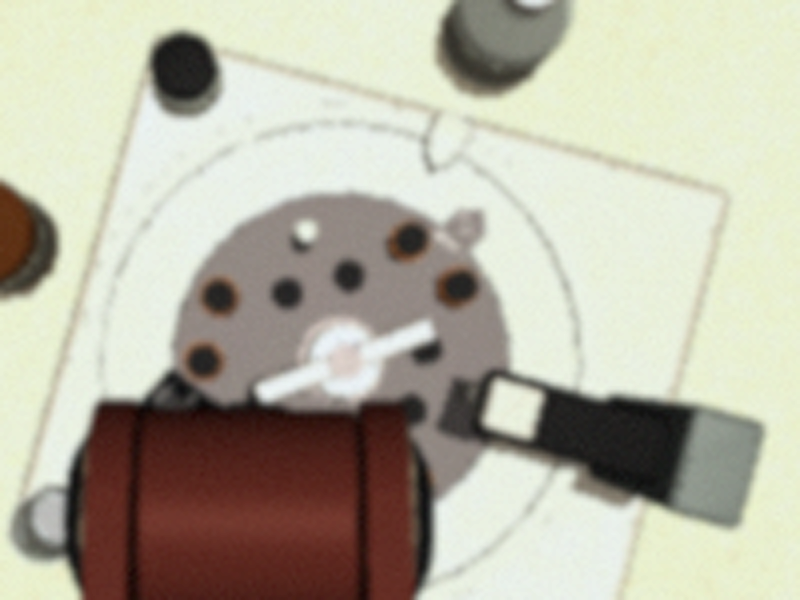

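```bash
python3 - <<'E'
from h import *
from plant import *
H=np.array([.5258,.009])
def rep(n,p): d=p[:2]-H; print(n,p.round(4),np.linalg.norm(d).round(4),np.degrees(np.arctan2(d[1],d[0])).round(2))
c=camera_info('top');s=camera_info('scene')
a=lambda u,v,z:px(c,225+u/4,145+v/4,z); b=lambda u,v,z:px(s,115+u/3.33,140+v/3.33,z)
rep('peg0 top',a(305,231,.125)); rep('peg0 sc',b(516,270,.125)); rep('nose top',a(476,213,.07)); rep('nose sc',b(414,463,.06));rep('ptr top',a(431,170,.06));rep('ptr sc',b(478,492,.066))
# predicted pointer tip and block outlines in crops for angles
for A in(-26,-28,-29,-30,-32):
  v=np.array([np.cos(np.radians(A)),np.sin(np.radians(A))]);
  q=[np.r_[H+r*v,z] for r,z in((.121,.06),(.154,.066),(.137,.066))]
  print(A,((proj(c,q)-[225,145])*4).round(0).tolist(),((proj(s,q)-[115,140])*3.33).round(0).tolist())
crop(cv2.imread('pics/top0.png'),317,165,40,30,16,'pics/p_t.png');crop(cv2.imread('pics/scene0.png'),245,265,40,30,16,'pics/p_s.png',1.3)
E
```

```text
peg0 top [0.5942 0.027  0.125 ] 0.0708 14.77
peg0 sc [0.5969 0.0251 0.125 ] 0.0729 12.79
nose top [ 0.6051 -0.0706  0.07  ] 0.1124 -45.12
nose sc [ 0.609  -0.0754  0.06  ] 0.1185 -45.41
ptr top [ 0.6313 -0.0475  0.06  ] 0.1196 -28.17
ptr sc [ 0.651  -0.0693  0.066 ] 0.1477 -32.03
-26 [[425.0, 164.0], [449.0, 110.0], [437.0, 138.0]] [[487.0, 452.0], [510.0, 492.0], [498.0, 468.0]]
-28 [[431.0, 168.0], [458.0, 114.0], [445.0, 141.0]] [[479.0, 454.0], [501.0, 496.0], [489.0, 471.0]]
-29 [[435.0, 169.0], [462.0, 116.0], [449.0, 143.0]] [[476.0, 455.0], [496.0, 497.0], [485.0, 472.0]]
-30 [[438.0, 171.0], [467.0, 119.0], [452.0, 145.0]] [[472.0, 457.0], [491.0, 499.0], [481.0, 474.0]]
-32 [[445.0, 175.0], [475.0, 123.0], [460.0, 149.0]] [[465.0, 459.0], [481.0, 502.0], [473.0, 476.0]]
```

View pics/p_t.png

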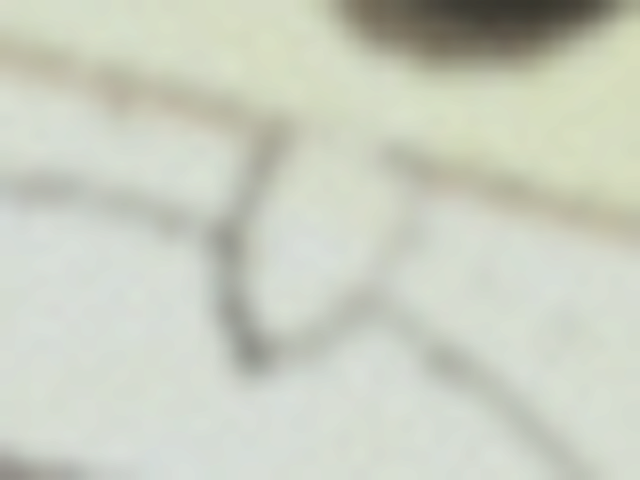

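View pics/p_s.png

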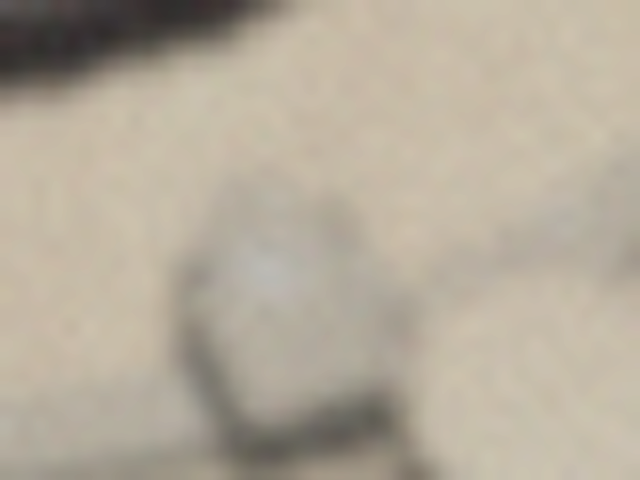

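```bash
python3 -m inch '-0.0054 0.0004 0 0 0 -0.0746 0.78;-0.0054 0.0004 0 0 0 -0.0746 0.78;-0.0054 0.0003 0 0 0 -0.0746 0.78;-0.0054 0.0003 0 0 0 -0.0746 0.78;0 0 0 0 0 0 0.78;0 0 0 0 0 0 0.78';python3 st.py .072 154.4 64.4 .104;python3 - <<'E'
from h import *
from plant import *
for n in('scene','top'): cv2.imwrite(f'pics/{n}4.png',grab_frame(n))
crop(cv2.imread('pics/top4.png'),285,160,80,60,10,'pics/t4.png');crop(cv2.imread('pics/scene4.png'),215,205,100,75,8,'pics/s4.png',1.4)
E
```

```text
time: 7.77
tool_pos: [0.4611, 0.0405, 0.1025]
tool_rot: [0.0, 0.848, 0.529, 0.0]
contact_force: [0.4, 0.9, 0.0]
gripper_width: 0.222
t 7.7667 pos [0.4611 0.0405 0.1025] yaw 63.91 tilt [ 0.e+00  5.e-04 -1.e+00] r 0.072 phi 154.06 yaw-(phi-90) -0.15 w 0.2217931179116635 F [0.4 0.9 0. ] q [-0.07 -0.23  2.1  -0.    1.27 -1.19]
tool shift [-0.0004  0.     -0.0015] turn z -0.0085
```

View pics/t4.png

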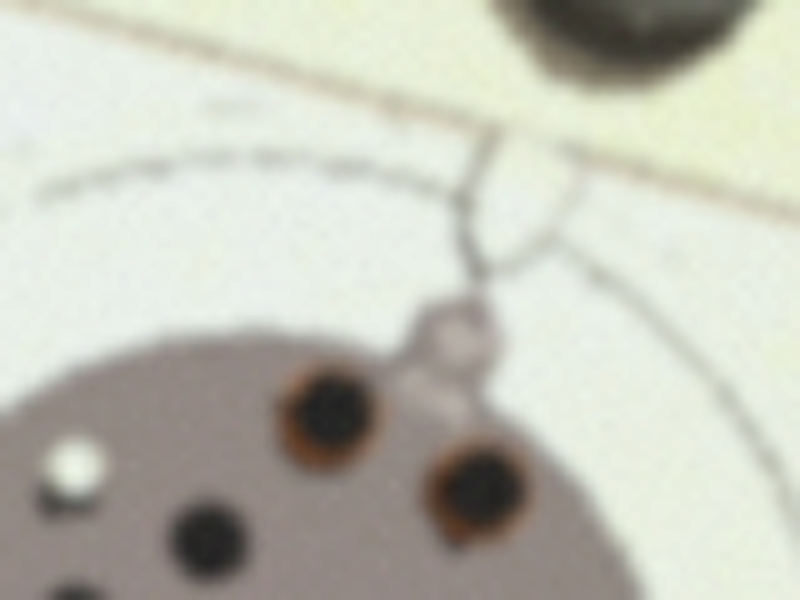

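View pics/s4.png

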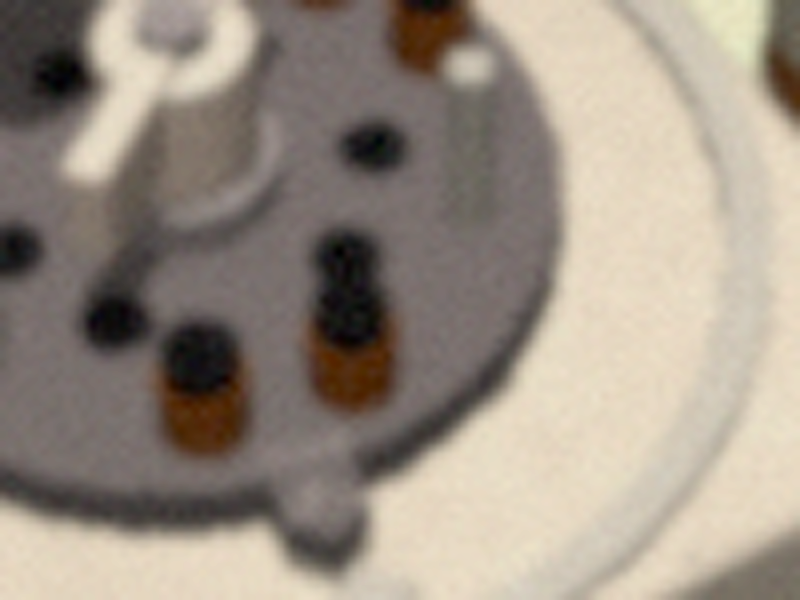

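```bash
python3 - <<'E'
from h import *
from plant import *
H=np.array([.5258,.009])
c=camera_info('top');s=camera_info('scene')
a=lambda u,v,z:px(c,285+u/10,160+v/10,z);b=lambda u,v,z:px(s,215+u/8,205+v/8,z)
def rep(n,p,o): d=p[:2]-H; print(n,np.linalg.norm(d).round(4),(np.degrees(np.arctan2(d[1],d[0]))-o).round(2))
rep('v1',a(332,408,.098),14);rep('v2',a(482,487,.098),-14);rep('peg0',a(75,467,.125),60);rep('tip',a(478,290,.07),0);rep('ptr',a(487,273,.06),0)
rep('v1s',b(348,315,.098),14);rep('v2s',b(200,350,.098),-14);rep('peg0s',b(470,65,.125),60)
E
```

```text
v1 0.076 -29.06
v2 0.0755 -29.14
peg0 0.071 -28.74
tip 0.1152 -28.74
ptr 0.121 -28.99
v1s 0.0803 -30.78
v2s 0.0783 -28.35
peg0s 0.073 -30.43
```

```bash
python3 -m inch '0.002 0 0 0 0 0 0.65;0 0 0 0 0 0 0.65;0 0 -0.02 0 0 0 0.65;0 0 -0.03 0 0 0 0.65;0 0 -0.03 0 0 0.11 0.65;0 0 0 0 0 0.11 0.65;0 0 0 0 0 0.11 0.65;0 0 0 0 0 0.11 0.65;0 0 0 0 0 0.11 0.65;0 0 0 0 0 0.11 0.65';python3 -m inch '0 0 0 0 0 0.11 0.65;0 0 0 0 0 0 0.65'; python3 st.py .036 109.5 19.5 .103
```

```text
time: 8.7
tool_pos: [0.4617, 0.0425, 0.1824]
tool_rot: [0.0, 0.974, 0.225, 0.0]
contact_force: [0.0, -0.0, -1.3]
gripper_width: 0.357
time: 8.87
tool_pos: [0.4617, 0.0425, 0.1823]
tool_rot: [0.0, 0.985, 0.173, -0.0]
contact_force: [0.3, -0.1, 1.1]
gripper_width: 0.351
t 8.8667 pos [0.4617 0.0425 0.1823] yaw 19.89 tilt [-1.e-04  0.e+00 -1.e+00] r 0.0723 phi 152.44 yaw-(phi-90) -42.56 w 0.3512676688438236 F [ 0.3 -0.1  1.1] q [-0.07 -0.32  2.03 -0.    1.43 -0.42]
tool shift [0.0492 0.0173 0.0793] turn z 0.0068
```

```bash
python3 -m inch '0.025 0.009 0 0 0 0 0.65;0.0242 0.0083 0 0 0 0.007 0.65;0 0 0.025 0 0 0 0.65;0 0 0.017 0 0 0 0.65;0 0 0 0 0 0 0.65;0 0 0 0 0 0 0.65'; python3 st.py .036 109.5 19.5 .103;python3 - <<'E'
from h import *
from plant import *
crop(grab_frame('scene'),115,140,240,180,3.33,'pics/s5.png')
crop(grab_frame('top'),225,145,200,150,4,'pics/t5.png')
E
```

```text
time: 9.37
tool_pos: [0.5129, 0.0431, 0.1392]
tool_rot: [-0.0, 0.985, 0.171, -0.001]
contact_force: [0.0, 0.6, 0.3]
gripper_width: 0.35
t 9.3667 pos [0.5129 0.0431 0.1392] yaw 19.71 tilt [-0.0027 -0.0011 -1.    ] r 0.0364 phi 110.69 yaw-(phi-90) -0.99 w 0.34976639575836815 F [0.  0.6 0.3] q [-0.06 -0.14  1.95  0.    1.33 -0.4 ]
tool shift [0.0009 0.0005 0.0362] turn z 0.0036
```

View pics/s5.png

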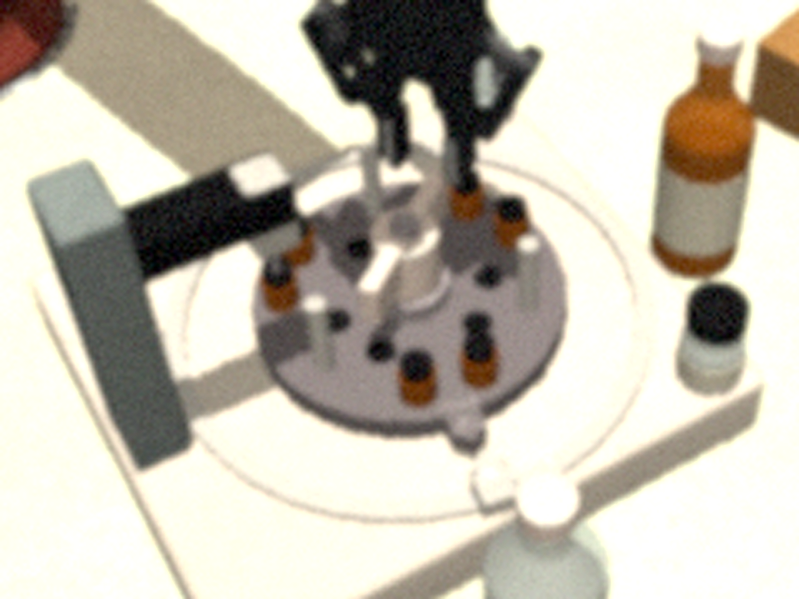

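View pics/t5.png

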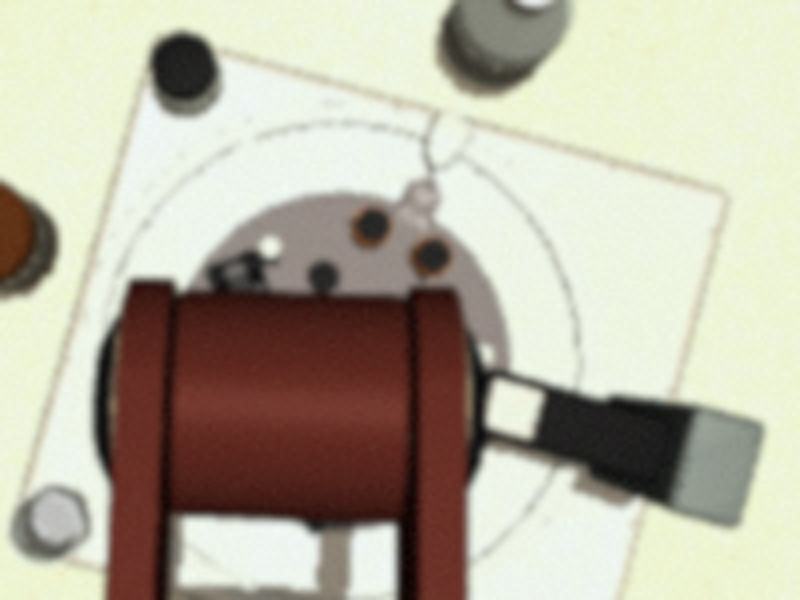

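```bash
python3 -m inch '0 0 0.012 0 0 0 0.65;0 0 0.012 0 0 0 0.65;0 0 0.011 0 0 0 0.65;0 0 0 0 0 0 0.65'; python3 st.py .036 109.5 19.5 .104; python3 -m inch '0 0 0 0 0 0 0.95;0 0 0 0 0 0 0.95;0 0 0 0 0 0 0.95;0 0 0 0 0 0 0.95'; python3 st.py .036 109.5 19.5 .104
```

```text
time: 9.8
tool_pos: [0.5115, 0.043, 0.1018]
tool_rot: [-0.001, 0.985, 0.17, -0.003]
contact_force: [-0.3, 0.8, -0.5]
gripper_width: 0.35
t 9.8 pos [0.5115 0.043  0.1018] yaw 19.62 tilt [-0.0052 -0.0022 -1.    ] r 0.0369 phi 112.84 yaw-(phi-90) -3.23 w 0.34990895827682694 F [-0.3  0.8 -0.5] q [-0.06 -0.09  1.98  0.    1.26 -0.4 ]
tool shift [ 0.0021  0.0009 -0.0022] turn z 0.002
time: 10.13
tool_pos: [0.5132, 0.0429, 0.1048]
tool_rot: [-0.0, 0.985, 0.17, -0.001]
contact_force: [-1.6, -1.1, -4.0]
gripper_width: 0.127
t 10.1333 pos [0.5132 0.0429 0.1048] yaw 19.61 tilt [-1.2e-03 -4.0e-04 -1.0e+00] r 0.0362 phi 110.31 yaw-(phi-90) -0.7 w 0.12657150395977584 F [-1.6 -1.1 -4. ] q [-0.06 -0.1   1.98 -0.    1.26 -0.4 ]
tool shift [0.0005 0.0002 0.0008] turn z 0.0019
```

```bash
python3 -m inch '0.00314 0.00014 0 0 0 0.0873 0.95;0.00314 0.00014 0 0 0 0.0873 0.95;0.00314 0.00014 0 0 0 0.0873 0.95;0.00314 0.00014 0 0 0 0.0873 0.95;0.00314 0.00014 0 0 0 0.0873 0.95;0.00314 0.00014 0 0 0 0.0873 0.95;0.00314 0.00014 0 0 0 0.0873 0.95;0.00314 0.00014 0 0 0 0.0873 0.95;0 0 0 0 0 0 0.95'; python3 st.py .036 70 -20 .104;python3 - <<'E'
from h import *
from plant import *
crop(grab_frame('scene'),115,140,240,180,3.33,'pics/s6.png')
E
```

```text
time: 10.88
tool_pos: [0.5383, 0.0427, 0.1048]
tool_rot: [0.0, 0.984, -0.178, -0.0]
contact_force: [-1.3, 0.0, -3.5]
gripper_width: 0.126
t 10.8833 pos [0.5383 0.0427 0.1048] yaw -20.49 tilt [-9.e-04  2.e-04 -1.e+00] r 0.0359 phi 69.59 yaw-(phi-90) -0.08 w 0.12592977351606954 F [-1.3  0.  -3.5] q [-0.06 -0.04  1.92  0.    1.26  0.3 ]
tool shift [-0.0003 -0.0001  0.0008] turn z -0.0086
```

View pics/s6.png

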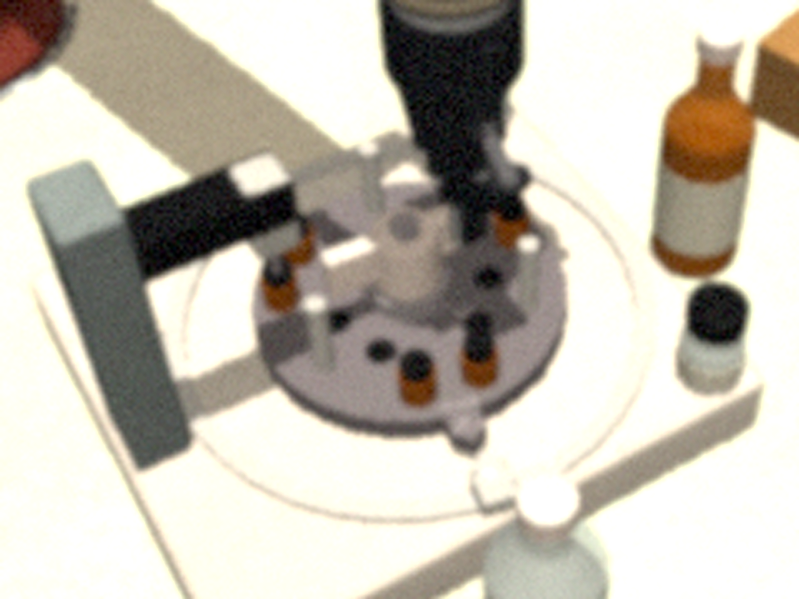

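Wing has turned about 40°; the nose stays at (465,435), unmoved. Continuing, watching the torque.

```bash
for i in 1; do python3 -m inch '0.00314 0.00014 0 0 0 0.0873 0.95;0.00314 0.00014 0 0 0 0.0873 0.95;0.00314 0.00014 0 0 0 0.0873 0.95;0.00314 0.00014 0 0 0 0.0873 0.95'; done; python3 st.py .036 50 -40 .104; python3 -m inch '0.00314 0.00014 0 0 0 0.0873 0.95;0.00314 0.00014 0 0 0 0.0873 0.95;0.00314 0.00014 0 0 0 0.0873 0.95;0.00314 0.00014 0 0 0 0.0873 0.95';python3 st.py .036 30 -60 .104; python3 -m inch '0.00314 0.00014 0 0 0 0.0873 0.95;0.00314 0.00014 0 0 0 0.0873 0.95;0 0 0 0 0 0 0.95';python3 st.py .036 20 -70 .104;python3 - <<'E'
from h import *
from plant import *
print(state()['ft_torque'])
crop(grab_frame('scene'),115,140,240,180,3.33,'pics/s7.png')
E
```

```text
time: 11.27
tool_pos: [0.5491, 0.0363, 0.1049]
tool_rot: [0.0, 0.938, -0.346, -0.0]
contact_force: [0.1, -0.4, -5.0]
gripper_width: 0.125
t 11.2667 pos [0.5491 0.0363 0.1049] yaw -40.49 tilt [ 1.e-04  3.e-04 -1.e+00] r 0.0359 phi 49.55 yaw-(phi-90) -0.04 w 0.12511174520415952 F [ 0.1 -0.4 -5. ] q [-0.07 -0.01  1.9  -0.    1.26  0.64]
tool shift [-0.0003 -0.0001  0.0009] turn z -0.0085
time: 11.6
tool_pos: [0.5571, 0.0267, 0.1049]
tool_rot: [0.0, 0.864, -0.504, 0.0]
contact_force: [0.0, -0.5, -5.1]
gripper_width: 0.124
t 11.6 pos [0.5571 0.0267 0.1049] yaw -60.49 tilt [ 1.e-04  1.e-04 -1.e+00] r 0.0359 phi 29.44 yaw-(phi-90) 0.07 w 0.12389644086552033 F [ 0.  -0.5 -5.1] q [-0.09  0.01  1.88 -0.    1.26  0.97]
tool shift [-0.0003 -0.0001  0.0009] turn z -0.0085
time: 11.85
tool_pos: [0.5597, 0.0207, 0.1049]
tool_rot: [0.0, 0.817, -0.576, 0.0]
contact_force: [1.1, -1.0, -5.6]
gripper_width: 0.125
t 11.85 pos [0.5597 0.0207 0.1049] yaw -70.39 tilt [ 2.e-04 -0.e+00 -1.e+00] r 0.0359 phi 19.04 yaw-(phi-90) 0.57 w 0.12543576876711104 F [ 1.1 -1.  -5.6] q [-0.1   0.01  1.87 -0.    1.26  1.13]
tool shift [-0.0006 -0.0001  0.0009] turn z -0.0069
[-0.1035446  -0.22496473 -0.02943754]
```

View pics/s7.png

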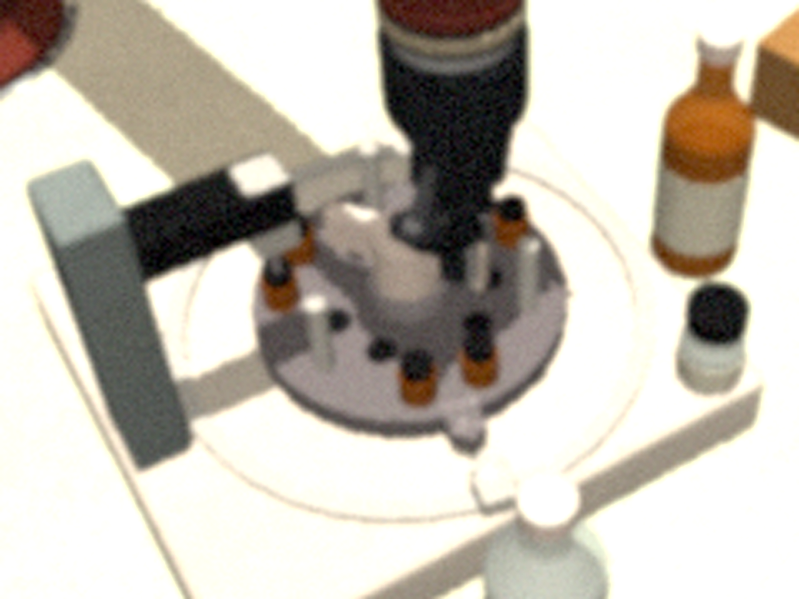

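```bash
python3 -m inch '0.00314 0.00014 0 0 0 0.0873 0.95;0.00314 0.00014 0 0 0 0.0873 0.95;0.00314 0.00014 0 0 0 0.0873 0.95'; python3 -c "
from plant import *
s=state();print(s['contact_force'],s['ft_torque'])"; python3 -m inch '0.00314 0.00014 0 0 0 0.0873 0.95;0.00314 0.00014 0 0 0 0.0873 0.95;0.00314 0.00014 0 0 0 0.0873 0.95;0.00314 0.00014 0 0 0 0.0873 0.95'; python3 st.py .036 -15 -105 .104;python3 - <<'E'
from h import *
from plant import *
s=state();print(s['contact_force'],s['ft_torque'])
crop(grab_frame('scene'),115,140,240,180,3.33,'pics/s8.png')
crop(grab_frame('top'),225,145,200,150,4,'pics/t8.png')
E
```

```text
time: 12.15
tool_pos: [0.5617, 0.0117, 0.1049]
tool_rot: [0.0, 0.735, -0.678, 0.0]
contact_force: [1.5, -0.8, -6.1]
gripper_width: 0.126
[ 1.48904864 -0.83028533 -6.05250395] [-0.12729477 -0.3147994   0.3618436 ]
time: 12.48
tool_pos: [0.5606, -0.0009, 0.1049]
tool_rot: [-0.0, -0.606, 0.795, -0.001]
contact_force: [2.4, -2.0, -7.3]
gripper_width: 0.131
t 12.4833 pos [ 0.5606 -0.0009  0.1049] yaw -105.4 tilt [ 7.e-04 -9.e-04 -1.e+00] r 0.0362 phi -15.96 yaw-(phi-90) 0.55 w 0.13075842723526207 F [ 2.4 -2.  -7.3] q [-0.13  0.01  1.87 -0.    1.26  1.71]
tool shift [-0.0006  0.0002  0.0009] turn z -0.0071
[ 2.36242737 -1.95809646 -7.323492  ] [-0.21195206 -0.35681889  0.42362211]
```

View pics/s8.png

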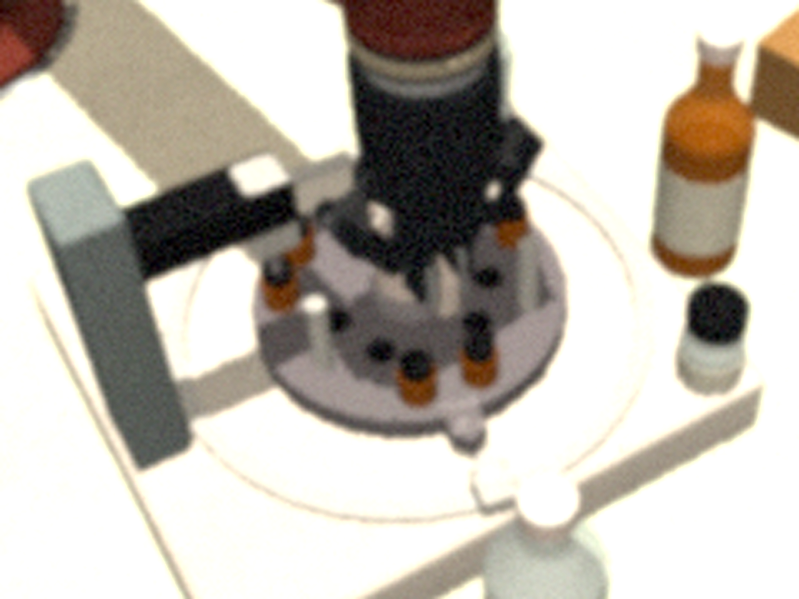

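View pics/t8.png

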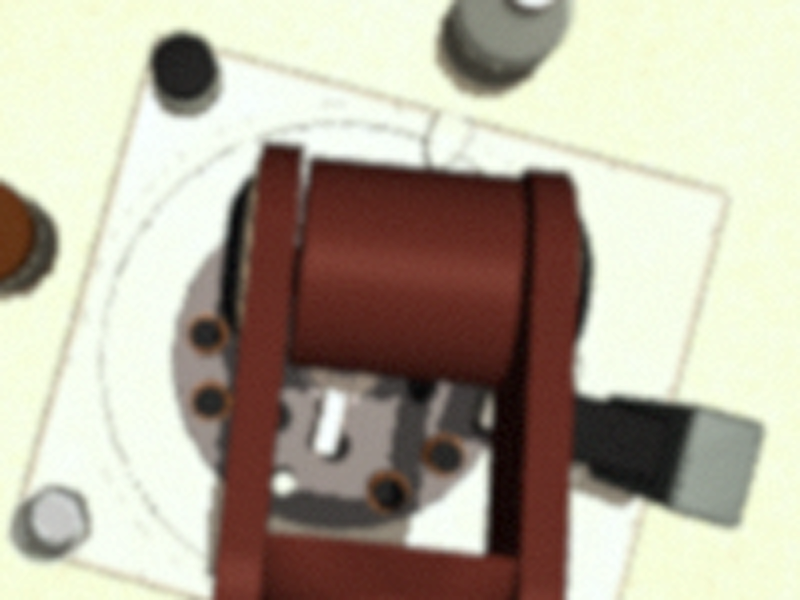

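```bash
python3 -m inch '0 0 0 0 0 0 0.68;0 0 0 0 0 0 0.68;0 0 0 0 0 0 0.68;0 0 -0.01 0 0 0 0.68;0 0 -0.02 0 0 0 0.68;0 0 -0.03 0 0 0 0.68;0 0 -0.04 0 0 0 0.68;0 0 -0.04 0 0 0 0.68;0 0 -0.04 0 0 0 0.68;0 0 -0.02 0 0 0 0.68'; python3 st.py .3 150 -105 .3
```

```text
time: 13.42
tool_pos: [0.5622, -0.0006, 0.3137]
tool_rot: [0.004, -0.606, 0.795, -0.004]
contact_force: [1.4, -0.2, 0.4]
gripper_width: 0.323
t 13.4167 pos [ 0.5622 -0.0006  0.3137] yaw -105.36 tilt [-0.0016 -0.0101 -0.9999] r 0.0376 phi -14.73 yaw-(phi-90) -0.64 w 0.32265117312028374 F [ 1.4 -0.2  0.4] q [-0.13 -0.14  1.66  0.    1.61  1.71]
tool shift [-0.0754  0.328   0.0105] turn z -0.0063
```

```bash
python3 -m inch '-0.006 0.031 0 0 0 0 0.68;-0.006 0.031 0 0 0 0 0.68;-0.006 0.031 0 0 0 0 0.68;-0.006 0.031 0 0 0 0 0.68;-0.006 0.031 0 0 0 0 0.68;-0.006 0.031 0 0 0 0 0.68;0 0 0 0 0 0 0.68'; python3 st.py;python3 - <<'E'
from h import *
from plant import *
crop(grab_frame('scene'),115,140,240,180,3.33,'pics/s9.png')
crop(grab_frame('top'),225,145,200,150,4,'pics/t9.png')
E
```

```text
time: 14.0
tool_pos: [0.3879, 0.0854, 0.3073]
tool_rot: [0.002, -0.607, 0.794, -0.0]
contact_force: [0.6, -0.9, 0.6]
gripper_width: 0.322
t 14.0 pos [0.3879 0.0854 0.3073] yaw -105.2 tilt [-0.002  -0.0026 -1.    ] r 0.1577 phi 151.0 yaw-(phi-90) -166.2 w 0.32234748183196527 F [ 0.6 -0.9  0.6] q [ 0.03 -0.56  2.    0.    1.7   1.86]
```

View pics/s9.png

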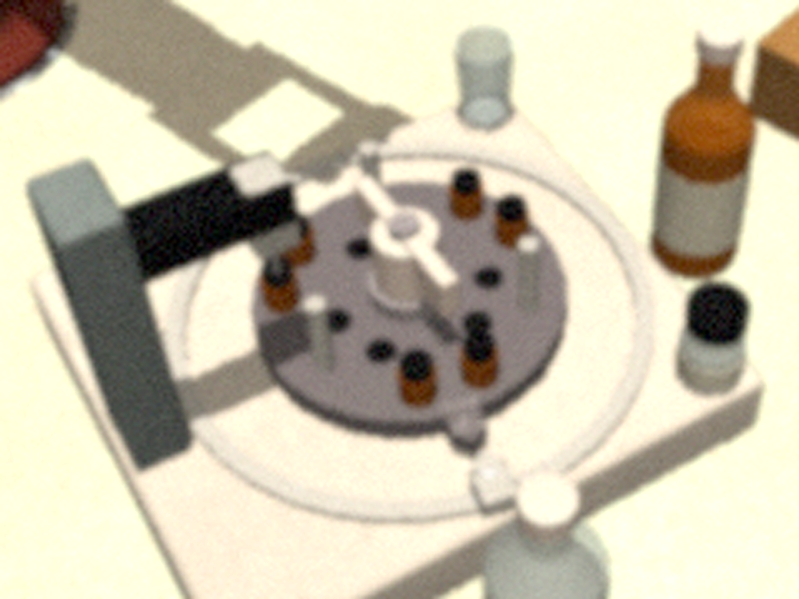

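View pics/t9.png

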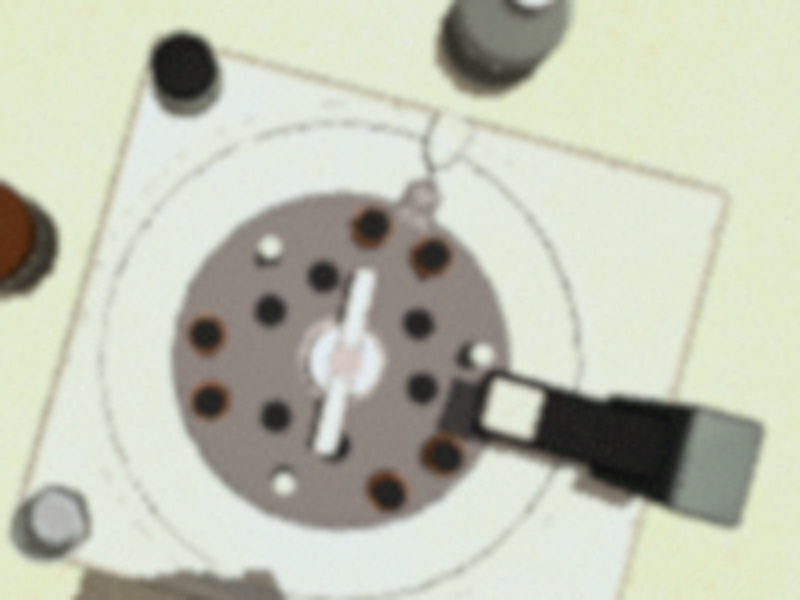

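```bash
python3 - <<'E'
from h import *
from plant import *
H=np.array([.5258,.009])
c=camera_info('top')
a=lambda u,v,z:px(c,225+u/4,145+v/4,z)[:2]
P=np.array([a(269,247,.125),a(285,482,.125),a(482,354,.125)])
A=np.c_[2*P,np.ones(3)];print(np.linalg.solve(A,(P**2).sum(1))[:2])
g=lambda p:np.degrees(np.arctan2(*(p-H)[::-1]))
print('nose from pegs',g(P[0])-60,g(P[1])-180,g(P[2])+60)
V=[(372,226,14),(432,256,-14),(207,334,106),(209,401,134),(387,490,-134),(443,454,-106)]
print([round((g(a(u,v,.098))-o+180)%360-180,2) for u,v,o in V],'ptr',g(a(431,170,.06)),g(a(452,115,.066)))
d=a(365,270,.126)-a(325,453,.126);print('wing',np.degrees(np.arctan2(d[1],d[0])))
E
```

```text
[0.52578174 0.00814968]
nose from pegs -28.33483381405054 -27.53694209789458 -29.38317765303782
[np.float64(-28.99), np.float64(-29.22), np.float64(-28.26), np.float64(-28.11), np.float64(-28.7), np.float64(-28.84)] ptr -28.174664767669075 -26.90932963189973
wing -14.32015898853873
```

```bash
python3 -c "
from plant import *
print(job_done())"
```

```text
the job is handed in; nothing more can be done
None
```

The carousel is set on the pointer, the clamp cap is tightened past its limiter, and the job is handed in. No verdict is reported.

- **Carousel:** I loosely caged the second peg (peg1) between the fingers and swept it about 187° counter-clockwise, away from the needle arm. Afterwards the pegs and vials put the nose at about -28.6° and the pointer at about -28°. Single readings scattered by about ±1°, against the 4° allowed.
- **Disagreement:** The scene camera's single readings, taken right after the sweep, differed from the top camera's by up to 2°. I trusted the top camera.
- **Clamp:** I gripped one end of the wing and turned it about 124° (2.16 rad) clockwise. The thread needs at most 1.5 rad, so the slip should be at least 0.66 rad, against the 0.2 needed. The wrist moment about the vertical rose to about 0.4 N m near the end. The two clamp joint values cannot be read directly, so this is inferred from the turn and the torque.
- **Final check:** The last pictures, at about 14 s of the 64 s, show the nose unmoved by the tightening. The ring, needle arm, bottles, jar and beaker look as they did at the start. The gripper was clear of everything at 0.31 m height.

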